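Slide the spot plate home under the reader's arch

ROBOT

A 7-joint arm with a two-finger parallel gripper is mounted at the origin on the work surface. World frame = base frame: x ahead of the robot, y to its left, z up, the work surface at z = 0. Lengths are in m, angles in rad, forces in N, time in s.
With the tool pointing down it reaches from about 0.35 to 0.9 m from the base axis. Payload 19.9 kg.
Tool frame: the origin (TCP) lies midway between the tips of the shut fingers; the grasp point (between the pads) lies 19 mm behind it; z points along the fingers, y is the direction in which the jaws open and shut (so a half turn about z gives the same grasp; the last joint's range is limited). The gripper opens to 85 mm and grips with 20 to 120 N. Pads are 22 mm wide; open, the fingers measure 114 mm over their backs; the gripper's body (76 mm by 85 mm) begins 54 mm behind the grasp point. The pads swing forward as they close: fully open they stand 13 mm farther back than shut.
Start: joints at [-1.149, 0.417, -0.01, 1.614, 0.005, 1.111, -0.053], TCP at [0.28, 0.559, 0.231] pointing down, gripper open.
Joint ranges: [-2.81, 2.81], [-0.39, 2.02], [-1.27, 1.25], [0.06, 2.57], [-1.19, 4.33], [0.19, 2], [-2.82, 2.82]. Speed limits (rad/s): [1.89, 1.89, 2.39, 2.39, 3.01, 3.01, 3.01].

INTERFACE

Orientations are given as a rotation vector (axis times angle).
In Python, from rig import arm gives the robot as it stands.
- The arm moves only by the shell command python3 -m crank 'ROWS'. ROWS is JSON, a list of rows, each a list of 7 numbers: the opening, from 0 (shut) to 1 (fully open), then the shift along the world's x, y, z scaled (see below), then the turn, a rotation vector about the world's x, y, z scaled (see below). A call has 1 to 10 rows; each row is the pose to reach, as a shift and turn from the pose commanded when the call began, turning the shorter way round; what a row does not reach only later rows make up. The controller multiplies each number of a shift by 250 mm and each number of a turn by 180 degrees. A row lasts 1/8 s, in which the tool goes at most 62.5 mm and 10.7 degrees, less where a joint would pass 70% of its speed; a pose out of reach is approached as far as the arm can. A call with a number of a shift or a turn outside -1 to 1 is refused whole. A call with a gripper value outside its range is refused whole. The fingers move at their own pace and stop on an object; the grip force is fixed at half the most. Time passes only in rows, so rows that repeat a pose let the fingers close. It gives the time, the measured TCP pose, the force and the opening at its end, in the units of the state.
- arm.get_obs(): the state, without advancing time (a new reading comes with each control period).
- arm.capture(name): name is "side" or "top" or "wrist"; returns the picture (384x512x3 uint8, blue, green, red); there is no depth.
- arm.camera_model(name): a dict with "K" (3x3 intrinsics, pixels), "position" and "rotation" of the camera in the world; the wrist camera has in their place "tool_from_camera" (4x4, takes a point from camera to tool coordinates, whose origin is the TCP and whose axes are the flange's). Camera axes: x right, y down, z forward; pixel columns grow to the right and rows downward; lengths in m; the calibration is good to about 2 mm. A picture is of the moment at which its call begins: read the wrist's pose just before it. camera_model takes no time and is no camera call.
- arm.job_done(): hands the job in, once; it reports no verdict.
The state is a dict: "time": time; "joint_positions": joint angles; "qd": joint speeds; "joint_torque": joint torques, N m; "eef_pos": TCP position; "orientation": TCP orientation; "force": force on the tool from outside, world axes, zero at the start; "moment": the same for the moment, N m; "finger_gap": finger opening in m.
Only numpy, scipy, OpenCV 4.12 (cv2) and the standard library are available. Lean on these libraries where they do the work, as an engineer would, in place of code of your own. Each camera call takes 0.05 s, during which the arm holds its last target. There are 200 camera calls.

TASK

Push the white porcelain spot plate along the bench with the fingertips, in through the open front of the reader's low arch and fully home, so that its leading short edge rests squarely against the back stop. Keep it flat on the bench all the way: do not lift or tip it. Leave the bottle, the jar and the beaker standing where they are, and finish clear of everything.

Things in the scene. Friction and masses are not known exactly. Their poses are not given: they have to be found in the camera images.
- plate: Loose white porcelain spot plate lying on the bench, flat slab, 12 round wells drawn on top (no recesses): 120 mm long (its x), 100 wide (its y), 12 thick, 0.24 to 0.46 kg, too wide to grip; dry friction. Origin: centre of its underside; z up. Starts before the arch, its centre at reader x -200 to -160 mm, within 30 mm of the centre line, x axis within 0.3 rad of the reader's.
- reader: Fixed reader: low aluminium arch on the bench, white housing beside it. Origin on the bench below the arch's centre, z up; x: direction in which the plate slides in (about the robot's right, world -y, within 0.15 rad), open front at -x; y: along the beam, away from the robot, to the housing (x -40 to 80, y 160 to 260 mm, 70 high). Plate home: its origin and axes meet these.
- arch (a point): Centre of the beam's underside, 16 mm above the bench (4 mm headroom over the plate). Reader frame: beam x -20 to 20 mm, top at 30, a black reading head (28 mm diameter) on it up to 40; it runs on to the housing. Legs x -20 to 20, |y| 63 to 81: the passage is 126 mm wide, 13 spare each side of the plate. The bench before it is bare.
- stop (a point): Centre of the back stop's front face, 60 mm past the arch's centre, 7 mm above the bench. The stop is a fixed aluminium bar 14 mm high across the passage, joined to the legs by side rails 14 mm high (|y| 63 to 73). With the plate home against it, 40 mm of the plate stick out in front of the beam. Axes as the reader's.
- bottle: Bystander: loose small amber glass bottle, 44 mm diameter, 85 mm high, origin at the centre of its underside; stands beside the arch on the robot's side or beyond the back stop.
- jar: Bystander: loose white plastic jar with a black cap, 46 mm diameter, 55 mm high, origin at the centre of its underside; stands in the other of those two places.
- beaker: Bystander: loose open glass beaker, 56 mm diameter, 55 mm high, origin at the centre of its underside; stands on the far side of the plate's path, in front of the housing, 0.165 to 0.18 m from the centre line.
Mind the look-alikes: they are no part of the job. Of the things like the plate, leave any that is brown or green; of the rest the larger one is meant.

How it is judged:
By the outcome, as a careful person would: the job done as asked, in the order asked, and still so for the second after the job is handed in, with the robot touching nothing.
It also fails if it takes over 64 s, if anything falls off the work surface, if the arm or the gripper's body presses on something with over 40 N, if the wrist force passes 120 N, or if a joint passes its speed limit or range.

## Working session

There is one attempt and no reset: what is moved stays moved. The work goes in short steps, Python scripts to look and compute and a shell command to move; the robot and the scene stay as the last step left them, time stands still between calls to the robot, and variables do not carry over. Pictures are saved under pics/ and viewed, about 8 in all and at most 12, crops included, and the job is handed in when it is done.

```bash
mkdir -p pics; ls; python3 - <<'E'
from rig import arm
import cv2,numpy as np
o=arm.get_obs();print(o['time'],o['eef_pos'],o['orientation'],o['finger_gap'],o['force'])
for n in ('top','side'):
    im=arm.capture(n);cv2.imwrite(f'pics/{n}0.png',im)
    c=arm.camera_model(n);print(n,np.round(c['K'],1).tolist(),c['position'],np.round(c['rotation'],4).tolist())
c=arm.camera_model('wrist');print(c)
E
```

```text
pics
0.0 [0.27943627 0.5586636  0.23066272] [-7.21980972e-01 -3.05728539e+00  1.87814861e-03] 0.08539881989543432 [ 0.3472787   0.15331114 -0.29188516]
top [[448.7, 0.0, 249.5], [0.0, 448.7, 193.5], [0.0, 0.0, 1.0]] [ 0.43799563 -0.0053534   0.89247434] [-2.1788, 2.1137, -0.2003]
side [[401.5, 0.0, 255.3], [0.0, 401.5, 191.8], [0.0, 0.0, 1.0]] [0.39150045 0.38821209 0.57403698] [-0.6224, 2.7131, -1.038]
{'K': array([[343.10097191,   0.        , 257.90415571],
       [  0.        , 343.10097191, 191.19509148],
       [  0.        ,   0.        ,   1.        ]]), 'tool_from_camera': array([[-1.03178924e-03, -9.62101984e-01, -2.72687930e-01,
         6.82950774e-02],
       [ 9.99998395e-01, -5.93277901e-04, -1.69055425e-03,
        -7.59672640e-05],
       [ 1.46470588e-03, -2.72689237e-01,  9.62101052e-01,
        -1.42308288e-01],
       [ 0.00000000e+00,  0.00000000e+00,  0.00000000e+00,
         1.00000000e+00]])}
```

View pics/top0.png

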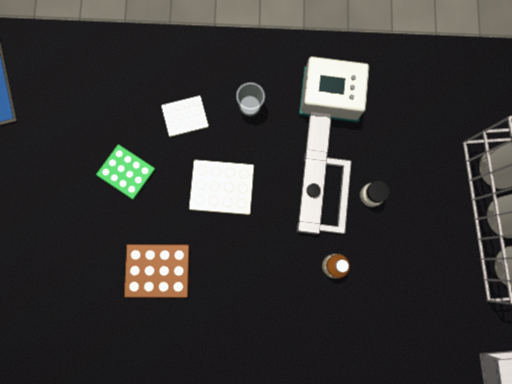

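View pics/side0.png

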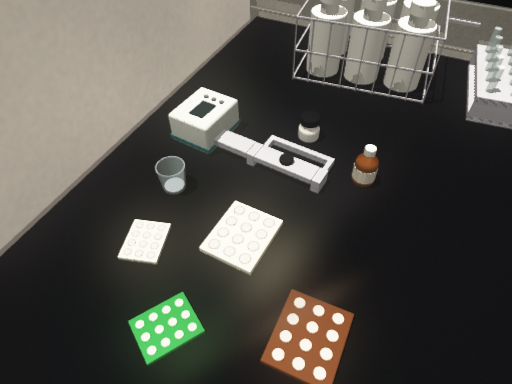

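Candidates in the top view are: large white (221,187), small white (185,116), green (125,171) and brown (157,271). The large white one is the plate. The bottle is at (336,266), on the robot's side of the arch. The jar is at (375,194), beyond the stop, and the beaker is at (250,100). Next is a close crop and a measurement.

```bash
cat > h.py <<'E'
import cv2,numpy as np
from rig import arm
from scipy.spatial.transform import Rotation as R
def cam(n,o=None):
    c=arm.camera_model(n)
    if n!='wrist': return c['K'],R.from_rotvec(c['rotation']).as_matrix() if np.size(c['rotation'])==3 else np.array(c['rotation']),np.array(c['position'])
    o=o or arm.get_obs(); T=c['tool_from_camera']; Rt=R.from_rotvec(o['orientation']).as_matrix()
    return c['K'],Rt@T[:3,:3],Rt@T[:3,3]+o['eef_pos']
def back(c,uv,z):
    K,Rm,p=c; uv=np.atleast_2d(uv).astype(float)
    d=(Rm@np.linalg.inv(K)@np.c_[uv,np.ones(len(uv))].T).T
    return p+d*((z-p[2])/d[:,2])[:,None]
def proj(c,X):
    K,Rm,p=c; q=(K@Rm.T@(np.atleast_2d(X)-p).T).T
    return q[:,:2]/q[:,2:]
E
python3 - <<'E'
from h import *
im=cv2.imread('pics/top0.png');c=cam('top')
g=cv2.cvtColor(im,cv2.COLOR_BGR2GRAY);s=im.max(2).astype(int)-im.min(2)
m=((g>120)&(s<60)).astype(np.uint8)
n,l,st,ce=cv2.connectedComponentsWithStats(m)
for i in range(1,n):
    if st[i,4]>60:print(i,st[i],ce[i].round(1))
i=l[187,196];r=cv2.minAreaRect(np.argwhere(l==i)[:,::-1].astype(np.float32))
b=back(c,cv2.boxPoints(r),.012);print(cv2.boxPoints(r).tolist(),b.round(4).tolist(),b.mean(0),np.linalg.norm(np.roll(b,1,0)-b,axis=1))
crop=im[100:290,180:400];cv2.imwrite('pics/crop.png',cv2.resize(crop,None,fx=3.2,fy=3.2,interpolation=cv2.INTER_CUBIC)[:600])
E
```

```text
1 [ 36   0  44  17 708] [58.   7.8]
2 [ 81   0  44  19 789] [103.    8.8]
3 [127   0  39  19 308] [144.9   6.6]
5 [172   0  43  23 814] [194.8  10.1]
6 [ 216    0   43   25 1024] [237.5  11.6]
7 [ 260    0   43   27 1085] [281.7  12.4]
8 [305   0  41  27 837] [325.1  13.1]
9 [ 349    0   42   30 1092] [370.6  13.6]
10 [ 393    0   42   32 1277] [413.2  15.3]
11 [ 436    0   42   33 1315] [456.6  15.9]
37 [ 304   57   65   55 2598] [336.7  83.6]
38 [237  83  28  31 365] [249.8 101.6]
39 [ 161   95   48   42 1355] [184.4 115.5]
40 [ 298  112   53  121 3153] [320.6 177.6]
41 [464 116  48  83 394] [484.7 147.9]
42 [487 144  25  28 182] [496.6 154.8]
47 [ 189  160   65   55 3094] [221.3 186.7]
53 [490 173   6  20  61] [492.4 182.3]
57 [362 184  17  21  96] [366.7 195.9]
59 [494 194  18 109 538] [503.8 237. ]
60 [473 200  21 100 267] [481.1 250.8]
62 [131 250  10  10  78] [135.1 254.4]
63 [145 250  10  10  75] [149.7 254.5]
64 [160 250  10  10  76] [164.3 254.6]
65 [174 250  10  10  75] [178.6 254.6]
68 [336 259  13  14 142] [341.9 265.4]
69 [130 266  10  10  76] [134.4 270.1]
70 [145 266   9  10  74] [148.9 270.3]
71 [159 266  10  10  76] [163.7 270.4]
72 [174 266  10  10  76] [178.3 270.5]
75 [129 282  10  10  77] [133.6 286.2]
76 [144 282  10  10  77] [148.4 286.2]
77 [159 282  10  10  78] [163.1 286.4]
78 [173 282  10  10  77] [177.7 286.3]
80 [488 352  24  32 442] [504.2 366. ]
[[188.31724548339844, 209.193115234375], [192.51036071777344, 158.87588500976562], [254.00001525878906, 164.00003051757812], [249.80690002441406, 214.3172607421875]] [[0.5483, 0.0963, 0.012], [0.6502, 0.0931, 0.012], [0.6439, -0.0307, 0.012], [0.5419, -0.0251, 0.012]] [0.59608292 0.03338131 0.012     ] [0.12162914 0.10202374 0.12392462 0.10216893]
```

View pics/crop.png

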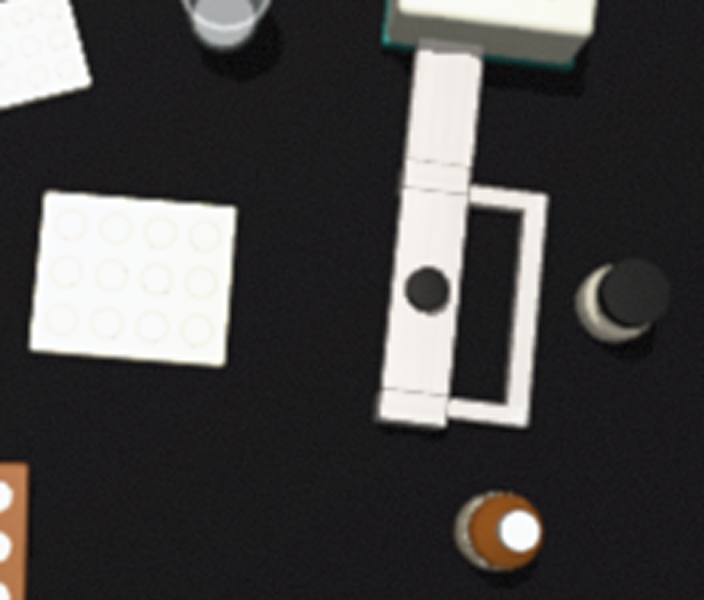

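The crop confirms the 4x3-well white plate: it measures 122 x 102 mm, with crop corners (44,192), (236,206), (223,366), (30,351). The reading head is at (429,290), and the stop's inner corners are at (524,209) and (509,403). Next I fit the reader pose.

```bash
python3 - <<'E'
from h import *
from scipy.optimize import least_squares
c=cam('top')
P=np.array([[0,0,40],[60,63,14],[60,-63,14],[-20,-81,30],[20,-81,30]])/1e3
uv=np.array([[429,290],[524,209],[509,403],[380,418],[447,426]])/3.2+[180,100]-.35
def T(p,X):
    a=p[2];r=np.array([[np.cos(a),-np.sin(a)],[np.sin(a),np.cos(a)]])
    return np.c_[X[:,:2]@r.T+p[:2],X[:,2]]
s=least_squares(lambda p:(proj(c,T(p,P))-uv).ravel(),[.6,-.15,-1.57])
print(s.x,s.fun.reshape(-1,2).round(2).tolist())
p=s.x;a=p[2];r=np.array([[np.cos(a),-np.sin(a)],[np.sin(a),np.cos(a)]])
b=back(c,np.array([[44,192],[236,206],[223,366],[30,351]])/3.2+[180,100]-.35,.012)[:,:2]
q=(b-p[:2])@r*1e3
print('plate in reader',q.round(1).tolist(),q.mean(0),'yaw',np.arctan2(*(q[1]-q[0])[::-1]),np.arctan2(*(q[2]-q[3])[::-1]))
print('plate world yaw',np.arctan2(*(b[1]+b[2]-b[0]-b[3])[::-1]))
for n,u,z in(('jar',(375,192),.055),('bottle',(341.9,265.4),.085),('beaker',(250,95),.055)):
    w=back(c,u,z)[0];print(n,w,((w[:2]-p[:2])@r*1e3).round())
for X in ([-60,0],[-60,-25],[-60,25],[-260,0]): print(X,T(p,np.array([[*X,0]])/1e3).round(4))
E
```

```text
[ 0.5905611  -0.14625509 -1.65111897] [[-0.3, -0.68], [0.07, -0.44], [0.02, 0.94], [0.28, 0.19], [-0.06, -0.02]]
plate in reader [[-241.4, 38.9], [-120.7, 43.7], [-117.8, -57.7], [-237.0, -61.7]] [-179.19635493   -9.21504328] yaw 0.039893661574848284 0.03356140206538419
plate world yaw -1.6143709545535034
jar [ 0.58706392 -0.2616331   0.055     ] [115.   6.]
bottle [ 0.44667666 -0.19058771  0.085     ] [  56. -140.]
beaker [ 0.77231517 -0.01791806  0.055     ] [-143.  171.]
[-60, 0] [[ 0.5954 -0.0864  0.    ]]
[-60, -25] [[ 0.5705 -0.0844  0.    ]]
[-60, 25] [[ 0.6203 -0.0885  0.    ]]
[-260, 0] [[0.6114 0.1129 0.    ]]
```

```bash
R='[0.5,0.64,-0.86,-0.2,0,0,-0.366]'; python3 -m crank '[[0.5,0.64,-0.86,-0.2,0,0,-0.366],[0.5,0.64,-0.86,-0.2,0,0,-0.366],[0.5,0.64,-0.86,-0.2,0,0,-0.366],[0.5,0.64,-0.86,-0.2,0,0,-0.366],[0.5,0.64,-0.86,-0.2,0,0,-0.366],[0.5,0.64,-0.86,-0.2,0,0,-0.366],[0.5,0.64,-0.86,-0.2,0,0,-0.366],[0.5,0.64,-0.86,-0.2,0,0,-0.366]]'
python3 -m crank '[[0.5,0.64,-0.86,-0.4,0,0,0],[0.5,0.64,-0.86,-0.4,0,0,0],[0.5,0.64,-0.86,-0.4,0,0,0],[0.5,0.64,-0.86,-0.4,0,0,0],[0.5,0.64,-0.86,-0.4,0,0,0],[0.5,0.64,-0.86,-0.4,0,0,0],[0.5,0.64,-0.86,-0.4,0,0,0]]'
```

```text
time: 1.1
eef_pos: [0.4392, 0.3443, 0.1812]
orientation: [-2.264, -2.178, 0.0]
force: [-0.0, 0.7, -0.8]
finger_gap: 0.0427
time: 1.98
eef_pos: [0.5992, 0.1299, 0.0813]
orientation: [-2.265, -2.176, -0.0]
force: [0.1, 0.2, 0.7]
finger_gap: 0.0424
```

```bash
python3 - <<'E'
from h import *
o=arm.get_obs();w=arm.capture('wrist');c=cam('wrist',o)
s=arm.capture('side')
cv2.imwrite('pics/w1.png',np.hstack([cv2.resize(w,(400,300)),cv2.resize(s,(400,300))]))
cv2.imwrite('pics/w1raw.png',w)
Rm=R.from_rotvec(o['orientation']).as_matrix();print(Rm.round(3).tolist())
# predicted plate corners
p=np.array([.5905611,-.14625509]);a=-1.65111897;r=np.array([[np.cos(a),-np.sin(a)],[np.sin(a),np.cos(a)]])
t=.037;e=np.array([[np.cos(t),-np.sin(t)],[np.sin(t),np.cos(t)]])
X=np.array([[-60,-50],[-60,50],[60,50],[60,-50]])@e.T+[-179.2,-9.2]
W=np.c_[(X/1e3)@r.T+p,np.full(4,.012)];print(W.round(4).tolist());print(proj(c,W).round(0).tolist())
E
```

```text
[[0.04, 0.999, -0.0], [0.999, -0.04, 0.001], [0.0, -0.0, -1.0]]
[[0.5484, 0.0952, 0.012], [0.6483, 0.0909, 0.012], [0.6431, -0.029, 0.012], [0.5432, -0.0247, 0.012]]
[[184.0, 255.0], [332.0, 256.0], [323.0, 397.0], [193.0, 397.0]]
```

View pics/w1.png

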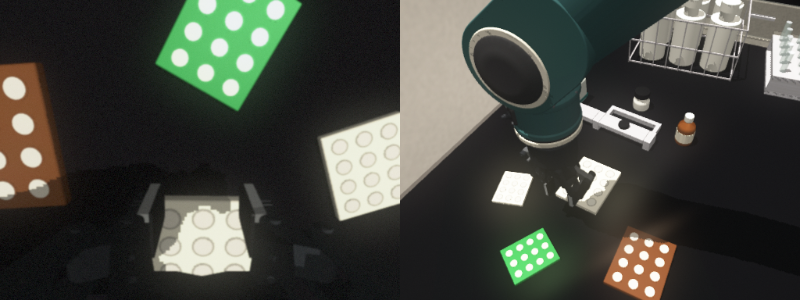

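The wrist view matches the prediction: the rear edge is at row ~252 against 255 predicted, and its corners are hidden by the fingers. I'll descend behind the rear edge.

```bash
python3 -m crank '[[0.5,0,0,-0.2,0,0,0],[0.5,0,0,-0.28,0,0,0],[0.5,0,0,-0.308,0,0,0],[0.5,0,0,-0.308,0,0,0],[0.5,0,0,-0.308,0,0,0]]'
python3 -m crank '[[0.5,0,0,-0.008,0,0,0],[0.5,0,0,-0.008,0,0,0]]'
python3 - <<'E'
from h import *
s=arm.capture('side');cv2.imwrite('pics/s2.png',cv2.resize(s[170:290,160:320],None,fx=4,fy=4,interpolation=cv2.INTER_CUBIC))
E
```

```text
time: 2.7
eef_pos: [0.6003, 0.1291, 0.0055]
orientation: [2.268, 2.173, 0.002]
force: [-0.1, 0.4, 0.5]
finger_gap: 0.0426
time: 2.95
eef_pos: [0.5997, 0.129, 0.0025]
orientation: [2.268, 2.173, 0.0]
force: [-0.3, -0.3, -0.1]
finger_gap: 0.0429
```

View pics/s2.png

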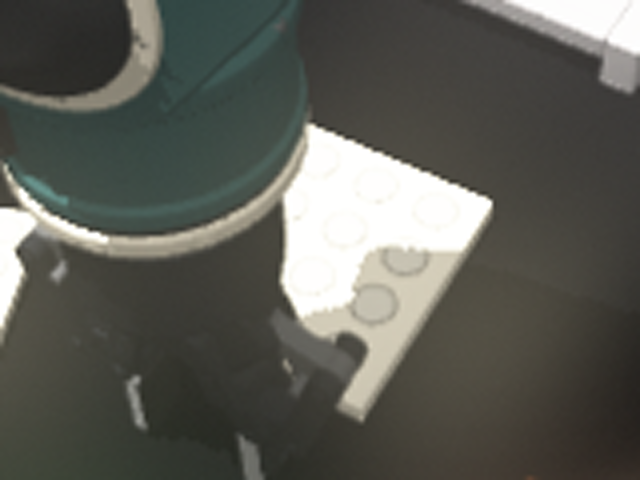

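The side view shows the gripper behind the plate's rear edge, but the fingertips are hidden. I'll feel for the bench.

```bash
for i in 1; do python3 -m crank '[[0.5,0,0,-0.006,0,0,0],[0.5,0,0,-0.006,0,0,0]]'; python3 -m crank '[[0.5,0,0,-0.006,0,0,0],[0.5,0,0,-0.006,0,0,0]]';python3 -m crank '[[0.5,0,0,-0.006,0,0,0],[0.5,0,0,-0.006,0,0,0]]'; done | grep -E 'eef|force'
```

```text
eef_pos: [0.5995, 0.1289, 0.0006]
force: [-0.7, 0.8, -0.7]
eef_pos: [0.5995, 0.1289, -0.0009]
force: [0.2, 0.1, -0.4]
eef_pos: [0.5997, 0.129, -0.0018]
force: [-2.8, -1.0, 9.6]
```

The bench is felt at TCP z ≈ -1.5 mm. I'll raise the tips to about 5 mm and bring them to the edge.

```bash
python3 -m crank '[[0.5,0,0,0.024,0,0,0],[0.5,0,0,0.024,0,0,0],[0.5,-0.002,-0.04,0.024,0,0,0],[0.5,-0.003,-0.07,0.024,0,0,0],[0.5,-0.004,-0.09,0.024,0,0,0],[0.5,-0.0045,-0.104,0.024,0,0,0],[0.5,-0.005,-0.116,0.024,0,0,0],[0.5,-0.005,-0.116,0.024,0,0,0]]'
python3 - <<'E'
from h import *
o=arm.get_obs();print(o['eef_pos'],o['force']);w=arm.capture('wrist');c=cam('wrist',o)
s=arm.capture('side')
cv2.imwrite('pics/w3.png',np.hstack([cv2.resize(w,(400,300)),cv2.resize(s[120:300,150:390],(400,300))]))
E
```

```text
time: 4.75
eef_pos: [0.5983, 0.0998, 0.0037]
orientation: [2.269, 2.173, -0.0]
force: [-0.3, -0.0, 0.3]
finger_gap: 0.0427
[0.59832839 0.09980622 0.00373389] [-0.27703273 -0.04993439  0.30074804]
```

View pics/w3.png

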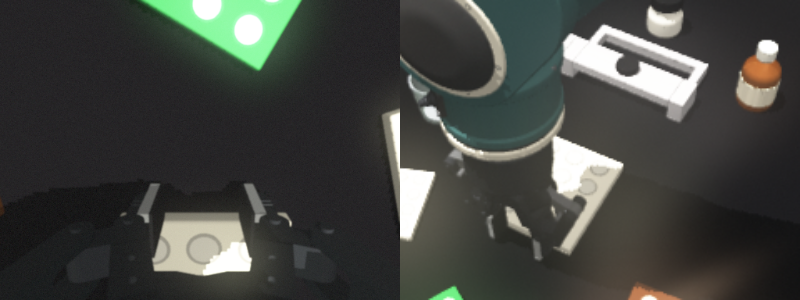

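```bash
python3 -m crank '[[0.5,0,-0.02,0,0,0,0],[0.5,0,-0.04,0,0,0,0],[0.5,0,-0.06,0,0,0,-0.001],[0.5,-0.001,-0.085,0,0,0,-0.002],[0.5,-0.001,-0.11,0,0,0,-0.003],[0.5,-0.002,-0.135,0,0,0,-0.004],[0.5,-0.002,-0.16,0,0,0,-0.005],[0.5,-0.003,-0.18,0,0,0,-0.006],[0.5,-0.003,-0.2,0,0,0,-0.007],[0.5,-0.003,-0.2,0,0,0,-0.007]]'
python3 - <<'E'
from h import *
t=arm.capture('top');c=cam('top')
cv2.imwrite('pics/t4.png',np.hstack([cv2.resize(t[110:260,180:380],(560,420),interpolation=cv2.INTER_CUBIC)]))
E
```

```text
time: 6.1
eef_pos: [0.5976, 0.0493, 0.0038]
orientation: [2.293, 2.147, -0.001]
force: [-0.1, -0.2, 0.2]
finger_gap: 0.0429
```

View pics/t4.png

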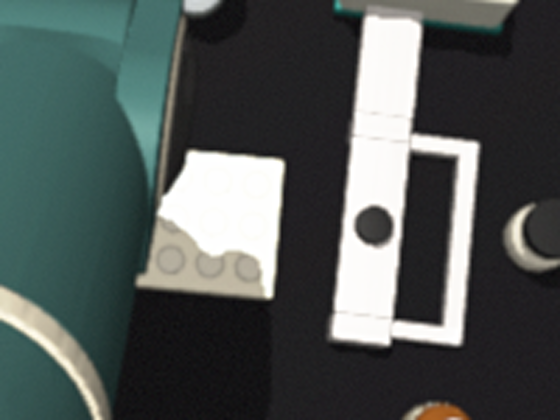

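The plate has moved with the fingers. Its front corners are at crop (284,158) and (272,297).

```bash
cat >> h.py <<'E'
p=np.array([.5905611,-.14625509]);a=-1.65111897;r=np.array([[np.cos(a),-np.sin(a)],[np.sin(a),np.cos(a)]])
def rd(w): return (np.atleast_2d(w)[:,:2]-p)@r*1e3
E
python3 - <<'E'
from h import *
b=back(cam('top'),np.array([[284,158],[272,297]])/2.8+[180,110]-.35,.012)
q=rd(b);print(q.round(1),q.mean(0),'yaw',-np.arctan2(*(q[0]-q[1])))
o=arm.get_obs();print('tool',rd(o['eef_pos'])); y=R.from_rotvec(o['orientation']).as_matrix()[:2,1]@r;print('jaw yaw',-np.arctan2(y[0],y[1]))
print('bystand goal',)
E
```

```text
[[-64.8  45.9]
 [-63.5 -55.1]] [-64.15774766  -4.58701497] yaw 0.01299823897193067
tool [[-195.84414964   -8.68013409]]
jaw yaw 0.015215164344274607
bystand goal
```

```bash
python3 -m crank '[[0.5,0,-0.02,0,0,0,-0.001],[0.5,0,-0.05,0,0,0,-0.002],[0.5,0,-0.085,0,0,0,-0.003],[0.5,0,-0.12,0,0,0,-0.004],[0.5,0,-0.155,0,0,0,-0.005],[0.5,0,-0.19,0,0,0,-0.005],[0.5,-0.001,-0.225,0,0,0,-0.005],[0.5,-0.001,-0.26,0,0,0,-0.005],[0.5,-0.001,-0.295,0,0,0,-0.005],[0.5,-0.002,-0.32,0,0,0,-0.005]]'
python3 -m crank '[[0.5,0,0,0,0,0,0]]' | grep -E "eef|force"
python3 - <<'E'
from h import *
t=arm.capture('top');o=arm.get_obs();print('tool',rd(o['eef_pos'])); y=R.from_rotvec(o['orientation']).as_matrix()[:2,1]@r;print('jaw yaw',-np.arctan2(y[0],y[1]))
cv2.imwrite('pics/t5.png',cv2.resize(t[130:250,240:400],(640,480),interpolation=cv2.INTER_CUBIC))
E
```

```text
time: 7.4
eef_pos: [0.5971, -0.0307, 0.0037]
orientation: [2.309, 2.13, -0.0]
force: [-0.5, 1.4, -0.0]
finger_gap: 0.0429
eef_pos: [0.5971, -0.0308, 0.0038]
force: [0.6, 0.4, -0.3]
tool [[-116.09693427   -2.81216633]]
jaw yaw -0.0005812654173460843
```

View pics/t5.png

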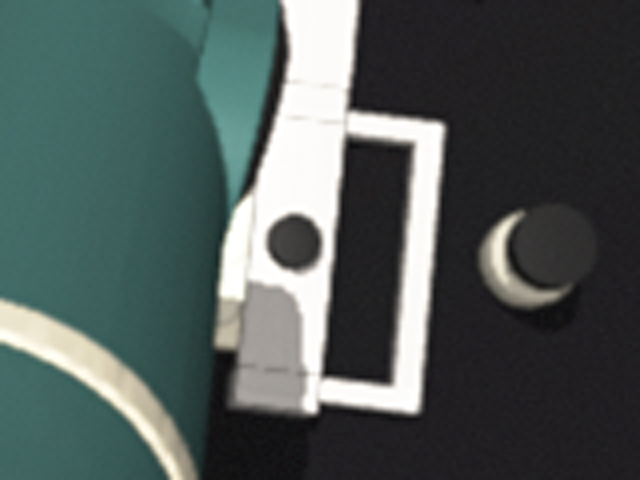

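The plate's front edge is under the beam and the rails are clear. About 44 mm remain, so I'll slow down.

```bash
python3 -m crank '[[0.5,-0.001,-0.015,0,0,0,0],[0.5,-0.002,-0.03,0,0,0,0],[0.5,-0.004,-0.05,0,0,0,0],[0.5,-0.006,-0.07,0,0,0,0],[0.5,-0.007,-0.09,0,0,0,0],[0.5,-0.009,-0.11,0,0,0,0],[0.5,-0.01,-0.125,0,0,0,0],[0.5,-0.011,-0.14,0,0,0,0],[0.5,-0.012,-0.15,0,0,0,0],[0.5,-0.012,-0.15,0,0,0,0]]'
python3 - <<'E'
from h import *
t=arm.capture('top');o=arm.get_obs();print('tool',rd(o['eef_pos']))
cv2.imwrite('pics/t6.png',cv2.resize(t[140:240,290:370],(640,800),interpolation=cv2.INTER_CUBIC)[:600])
E
for i in 1 ; do python3 -m crank '[[0.5,0,-0.004,0,0,0,0],[0.5,-0.001,-0.008,0,0,0,0],[0.5,-0.001,-0.012,0,0,0,0],[0.5,-0.001,-0.012,0,0,0,0]]'; done | grep -E "eef|force"
```

```text
time: 8.82
eef_pos: [0.5941, -0.0679, 0.0038]
orientation: [2.309, 2.13, -0.0]
force: [-0.4, 0.2, -0.4]
finger_gap: 0.043
tool [[-78.56074334  -2.81241745]]
eef_pos: [0.5938, -0.0706, 0.0038]
force: [0.6, 1.3, 0.2]
```

View pics/t6.png

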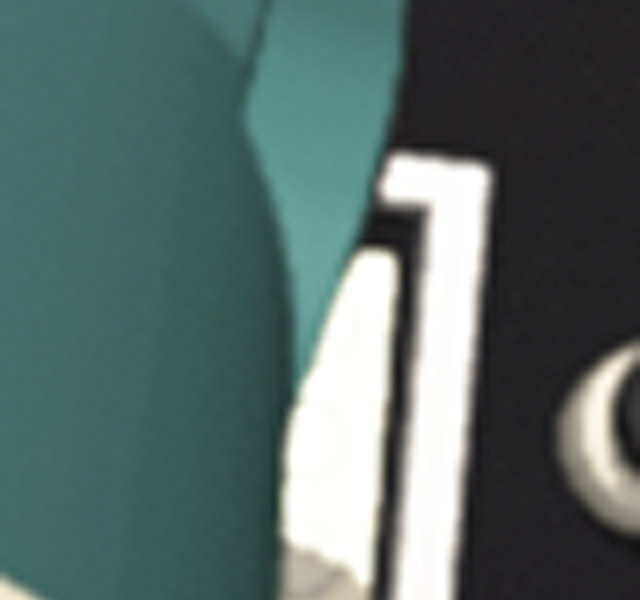

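Before the last 3 mm the plate's front edge ran parallel to the stop with a gap of about 5 mm. I'll creep on until the force rises.

```bash
(python3 -m crank '[[0.5,0,-0.004,0,0,0,0],[0.5,-0.001,-0.008,0,0,0,0]]'; python3 -m crank '[[0.5,0,-0.003,0,0,0,0],[0.5,0,-0.003,0,0,0,0]]';python3 -m crank '[[0.5,0,-0.003,0,0,0,0],[0.5,0,-0.003,0,0,0,0]]') | grep -E "eef|force"
```

```text
eef_pos: [0.5936, -0.0726, 0.0038]
force: [1.5, 1.2, -0.4]
eef_pos: [0.5936, -0.0735, 0.0038]
force: [-0.3, 0.8, 0.1]
eef_pos: [0.5936, -0.0741, 0.0038]
force: [-0.2, 2.1, 0.6]
```

```bash
(python3 -m crank '[[0.5,0,-0.003,0,0,0,0],[0.5,0,-0.003,0,0,0,0]]'; python3 -m crank '[[0.5,0,-0.003,0,0,0,0],[0.5,0,-0.003,0,0,0,0]]') | grep -E "eef|force"
python3 - <<'E'
from h import *
f=[]
for i in range(4):
    t=arm.capture('top');f.append(arm.get_obs()['force'])
print(np.mean(f,0),rd(arm.get_obs()['eef_pos']))
E
```

```text
eef_pos: [0.5936, -0.0749, 0.0038]
force: [-0.1, 2.0, 1.0]
eef_pos: [0.5937, -0.0752, 0.0038]
force: [0.5, 4.7, 1.2]
[0.62168202 4.9161285  0.55300409] [[-71.06393922  -2.61549713]]
```

```bash
(python3 -m crank '[[0.5,0,-0.004,0,0,0,0],[0.5,0,-0.004,0,0,0,0]]'; python3 -m crank '[[0.5,0,-0.004,0,0,0,0],[0.5,0,-0.004,0,0,0,0]]') | grep -E "eef|force"
```

```text
eef_pos: [0.5939, -0.0755, 0.0038]
force: [2.0, 9.1, 0.6]
eef_pos: [0.5941, -0.0757, 0.0038]
force: [3.3, 12.1, -0.1]
```

The plate is seated: the tool stalls and the force rises to 12 N. I'll back straight off, then up and away.

```bash
python3 -m crank '[[0.5,0,0.03,0,0,0,0],[0.5,0.005,0.08,0,0,0,0],[0.5,0.01,0.14,0,0,0,0],[0.5,0.012,0.16,0.2,0,0,0],[0.5,0.012,0.3,0.4,0,0,0],[0.5,0.012,0.5,0.6,0,0,0],[0.5,0,0.7,0.6,0,0,0],[0.5,0,0.9,0.6,0,0,0],[0.5,0,1,0.6,0,0,0],[0.5,0,1,0.6,0,0,0]]'
python3 - <<'E'
from h import *
t=arm.capture('top');s=arm.capture('side')
cv2.imwrite('pics/t7.png',np.hstack([cv2.resize(t[140:250,280:400],(480,440),interpolation=cv2.INTER_CUBIC),cv2.resize(s[110:220,210:330],(320,293),interpolation=cv2.INTER_CUBIC)[[*range(293)]+[0]*147]]))
c=cam('top')
from itertools import product
print(proj(c,np.c_[np.array([[-60,-50],[-60,50],[60,-50],[60,50]])/1e3@r.T+p,[.012]*4]).round(1).tolist())
for n,u,z in(('jar',(115,6),.055),('bottle',(56,-140),.085)): print(n,proj(c,[*(np.array(u)/1e3@r.T+p),z]))
E
```

```text
time: 12.58
eef_pos: [0.5929, 0.1757, 0.1535]
orientation: [-2.304, -2.134, 0.0]
force: [-0.6, -0.4, -0.0]
finger_gap: 0.0428
[[278.8, 213.4], [283.6, 164.4], [339.0, 220.1], [342.8, 171.0]]
jar [[374.85839304 191.86592603]]
bottle [[342.04181071 265.49328668]]
```

View pics/t7.png

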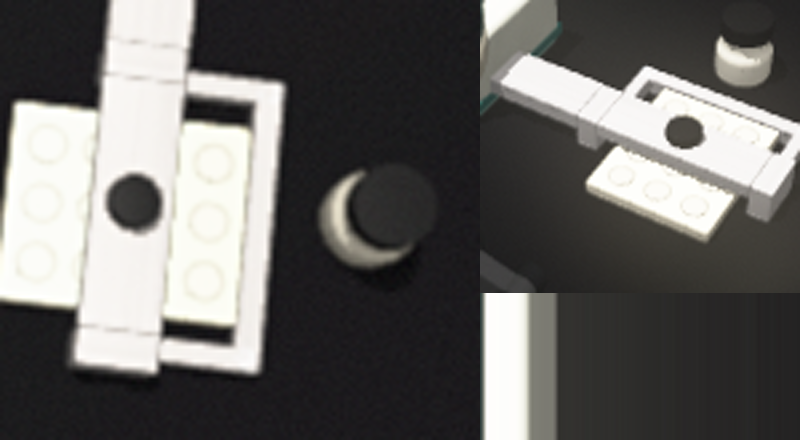

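```bash
python3 - <<'E'
from h import *
t=arm.capture('top');g=cv2.cvtColor(t,cv2.COLOR_BGR2GRAY)
for v in range(174,220,5): print(v,g[v,332:352].tolist())
cv2.imwrite('pics/t8.png',cv2.resize(t[160:230,310:360],(500,700),interpolation=cv2.INTER_CUBIC)[:600])
o=arm.get_obs()
E
```

```text
174 [251, 251, 251, 251, 251, 251, 251, 252, 253, 251, 217, 198, 236, 244, 242, 244, 240, 178, 81, 27]
179 [250, 250, 251, 250, 248, 242, 246, 251, 252, 248, 191, 218, 240, 241, 242, 244, 237, 136, 37, 25]
184 [239, 246, 247, 243, 239, 244, 250, 252, 252, 239, 195, 233, 241, 241, 241, 240, 195, 98, 27, 27]
189 [250, 251, 251, 251, 251, 251, 251, 252, 249, 200, 214, 238, 241, 241, 242, 236, 144, 48, 25, 27]
194 [251, 251, 251, 249, 243, 246, 251, 252, 244, 199, 231, 241, 240, 242, 239, 202, 101, 27, 24, 27]
199 [245, 243, 242, 245, 249, 251, 252, 249, 220, 217, 236, 240, 240, 242, 235, 148, 54, 24, 27, 27]
204 [250, 251, 251, 251, 251, 251, 252, 248, 209, 231, 241, 240, 241, 242, 231, 126, 32, 26, 26, 25]
209 [251, 251, 247, 240, 249, 252, 251, 238, 215, 234, 240, 240, 241, 235, 162, 69, 26, 26, 25, 26]
214 [243, 241, 244, 250, 251, 252, 247, 202, 229, 239, 239, 239, 241, 234, 134, 37, 24, 24, 27, 24]
219 [252, 253, 253, 253, 253, 253, 246, 214, 232, 239, 239, 240, 237, 192, 96, 29, 26, 27, 26, 28]
```

View pics/t8.png

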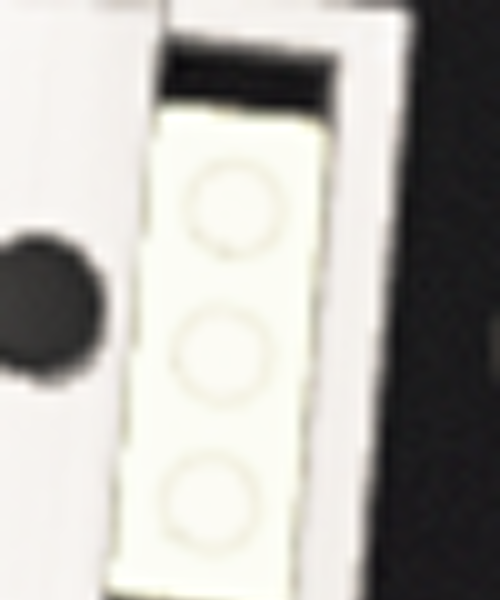

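```bash
python3 - <<'E'
from h import *
t=arm.capture('top');a=cv2.imread('pics/top0.png')
for n,(x,y) in dict(bottle=(336,266),jar=(373,194),beaker=(250,100)).items():
    s=np.s_[y-16:y+16,x-16:x+16]
    print(n,cv2.phaseCorrelate(cv2.cvtColor(a[s],6).astype(float),cv2.cvtColor(t[s],6).astype(float)))
o=arm.get_obs();print(o['time'],o['eef_pos'],o['force'])
arm.job_done()
E
```

```text
bottle ((0.033591361354766036, 0.09515343683681365), 0.9818978505619675)
jar ((-0.046394984240418324, -0.011548553585210897), 0.9428163467671367)
beaker ((0.023471252044744872, -0.04159002835801573), 0.982879902219306)
12.775 [0.59362742 0.17157181 0.15376426] [-0.68118676 -0.15853784  0.44936184]
the job is handed in; nothing more can be done
```

The white spot plate is home under the arch against the back stop, and I handed the job in at about 12.8 s on the robot's clock. I pushed it flat along the bench from its rear edge with both fingertips, half open, correcting its sideways offset and angle on the way in. At the stop I pressed until the tool stalled at about 12 N, then backed straight off and lifted clear.

Final checks:
- **Seating:** the top view shows the leading edge along the stop. The thin shaded seam is about 0.3 mm wider at one end, so the plate is square to roughly 0.003 rad. At least part of that seam could be shading from the stop's higher lip. I did not press again to close it.
- **Sideways position:** the plate sits about 2 mm off the centre line, inside the 13 mm spare on each side.
- **Bystanders:** the bottle, jar and beaker each shifted by 0.1 pixel or less in the top view, so they have not moved.
- **Robot:** at hand-in the wrist force was under 1 N and the tool was about 15 cm above the bench, clear of everything.

No check failed or disagreed. The side view could not show the fingertips, so I set their height by touching the bench lightly (about 10 N).

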